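# Build up the nozzle end of a large injector

## Task

Build up the nozzle end of the large injector whose holder body stands, open end up, in the clamp stand: first put the spring-plate spindle into the bore, wide plate down, then lay the drilled intermediate disc over the spindle, stand the nozzle on the disc with its tip up, and finally lower the big retaining nut, hexagon end down, over all of them until it sits level on the start of the holder's thread. Each part must be fully home on the one below, and everything let go at the end. The black shim ring, the small nozzle nut and the clamping claw belong to other jobs: leave them where they are.

Things in the scene. Friction and masses are not known exactly. Their poses are not given: they have to be found in the camera images.
- stand: Fixed clamp stand, place and yaw vary: grey base plate 100 x 96 x 14 mm, on it a dark split clamp block 68 x 68 mm, 56 mm high, with a small tommy bar; out of its middle rises the bright round holder body, 100 mm high, open end up. Origin on the holder's vertical centre line at bench height, z up.
- holder_face (a point): Centre of the holder's flat top face (39 mm across), 100 mm above the bench. Bore 26 mm wide, mouth countersunk to 32 mm, flat floor 30 mm below the face. Outside, from 3 to 7 mm below the face the 39 mm neck widens by a cone to a 44.4 mm guide; 12 mm below the face is the start of the thread, a flat ledge 52 mm across that the nut sits on.
- spindle: Loose bright steel spindle, 70 g, standing on its wide end: round plate 22 mm across, 8 mm thick, edge chamfered; above it a stem of 14 mm with chamfered tip; 50 mm tall in all. Origin at the centre of the underside, z along the stem. Home, its underside is on the bore's floor, 30 mm below the face, and 20 mm of stem stands out. Grip the top of the stem.
- disc: Loose bright steel intermediate disc, 80 g, lying flat: 39 mm across, 10 mm thick, 18 mm hole in the middle, both sides alike. Origin at the centre of its underside. Goes over the spindle's stem and lies on the holder's face.
- nozzle: Loose bright steel nozzle, 180 to 280 g, standing tip up: round foot 39 mm across, 14 mm thick, above it a stem of 22 mm with narrower tip, 60 mm tall in all. Underside: a 19 mm recess, 12 mm deep, takes the spindle's end. Origin at the centre of the underside, z to the tip. Home, its underside is 10 mm above the holder's face.
- nut: Loose dark steel retaining nut, 400 to 630 g, standing open end down: hexagon 60 mm over flats (69 over corners), 46 mm high; above it a round collar of 44 mm; 70 mm tall in all. Bore from below 48 mm wide, 39 deep, then a 30 mm hole through the top for the nozzle. Origin at the centre of the underside, z to the collar. Home, its underside is 12 mm below the holder's face. Grip the collar.
- shim_ring: Loose black shim ring, 40 mm across, 12 mm thick, lying flat; not to be moved. Origin at the centre of its underside. It, the small nut and the four parts start on a flat grey mat, 2 mm thick, to the right of the stand.
- small_nut: Loose small bright nozzle nut, 19 x 22 mm, 31 mm tall, standing; not to be moved. Origin at the centre of its underside.
- claw: Loose black forked clamping claw, 50 x 40 x 11 mm, lying flat on the bench to the left of the stand; not to be moved. Origin at the centre of its underside.
Mind the look-alikes: they are no part of the job. Leave any orange or turquoise look-alike of the spindle alone.

How it is judged:
By the outcome, as a careful person would: the job done as asked, in the order asked, and still so for the second after the job is handed in, with the robot touching nothing.
It also fails if it takes over 104 s, if anything falls off the work surface, if the arm or the gripper's body presses on something with over 40 N, if the wrist force passes 120 N, or if a joint passes its speed limit or range.

## Robot

A 7-joint arm with a two-finger parallel gripper is mounted at the origin on a cart in front of the work surface, level with it; the furniture and walls round the work are solid. World frame = base frame: x ahead of the robot, y to its left, z up, the work surface at z = 0. Lengths are in mm, angles in degrees, forces in N, time in s.
With the tool pointing down it reaches from about 425 to 875 mm from the base axis. Payload 8.4 kg.
Tool frame: the origin (TCP) lies at the very end of the fingers, on their centre line; the grasp point (between the pads) lies 19 mm behind it (r.grip_depth is the distance from the TCP to the grasp point, in mm); z points along the fingers, y is the line along which they close (so a half turn about z gives the same grasp; the last joint's range is limited). The gripper opens to 87 mm and grips with 3 to 60 N. Pads are 19 mm wide; open, the fingers measure 117 mm over their backs; the gripper's body (75 mm by 190 mm) begins 51 mm behind the grasp point.
Start: joints at [-70.543, 19.091, 2.286, 83.961, -0.768, 76.965, -3.352], TCP at [276.151, 588.39, 199.446] pointing down, gripper open.
Joint ranges: [-147.57, 147.57], [-21.85, 119.76], [-74.77, 79.35], [14.55, 137.4], [-85.83, 265.84], [4.83, 119.75], [-152.11, 152.11]. Speed limits (degrees/s): [127.2, 127.2, 159.86, 159.86, 180, 180, 180].

## Interface

Orientations are given as [roll, pitch, yaw] about the fixed x, y, z axes, in that order (R = Rz(yaw) Ry(pitch) Rx(roll)).
In Python, from rig import r gives the robot as it stands. The module is installed in compiled form; this text tells all that it offers.
- The arm moves only by the tool move_arm, never from a script. Its argument "targets" is one flat list of numbers, 7 for each row, row after row: the shift along the tool's x, y, z in units of 30 mm (1.0 is 30 mm), then the turn, a rotation vector about the tool's x, y, z in degrees, then the opening, from -1 (shut) to 1 (fully open). In form: [dx, dy, dz, ax, ay, az, jaw, dx, dy, dz, ax, ay, az, jaw, ...]. A call has 1 to 5 rows; each row is the pose to reach, as a shift and turn from the pose commanded when the call began, along the tool's axes at that moment; what a row does not reach only later rows make up. A row lasts 1/8 s, in which the tool goes at most 62.5 mm and 10.7 degrees, less where a joint would pass 70% of its speed; a pose out of reach is approached as far as the arm can. A call with a gripper value outside its range is refused whole. The fingers move at their own pace and stop on an object; the grip force is fixed at half the most. Time passes only in rows, so rows that repeat a pose let the fingers close. It gives the time, the measured TCP pose, the force, the opening and the grip force at its end, in the units of the state.
- r.get_obs(): the state, without advancing time (a new reading comes with each control period).
- r.grab_frame(name): name is "scene" or "side" or "wrist"; returns a dict with "color" (420x560x3 uint8, red, green, blue), "range_z" (420x560 float32, mm along the optical axis (not along the pixel's ray), 0 where there is no reading), "fovy" (degrees; the focal length in pixels is half the picture's height over the tangent of half this angle, whatever the lens; pixels are square), "cx", "cy" (the principal point, pixels), "xyz" and "orientation" of the camera in the world; the wrist camera has in their place "mount" (4x4, takes a point from camera to tool coordinates, whose origin is the TCP and whose axes are the flange's). Camera axes: x right, y down, z forward; pixel columns grow to the right and rows downward; lengths in mm; the calibration is good to about 2 mm. A picture is of the moment at which its call begins: read the wrist's pose just before it.
- r.close_job(): hands the job in; it is judged then, once.
The state is a dict: "time": time; "q": joint angles; "joint_vel": joint speeds; "joint_torque": joint torques, N m; "eef_pos": TCP position; "ee_rot": TCP orientation; "contact_force": force on the tool from outside, world axes, zero at the start; "moment": the same for the moment, N m; "gripper_width": finger opening in mm; "grasp_force": force on a finger pad.
Only numpy, scipy, OpenCV 4.12 (cv2) and the standard library are available. Lean on these libraries where they do the work, as an engineer would, in place of code of your own. Each camera call takes 0.05 s, during which the arm holds its last target. There are 200 camera calls.

## Working session

There is one attempt and no reset: what is moved stays moved. The work goes in short steps, Python scripts to look and compute and a tool call to move; the robot and the scene stay as the last step left them, time stands still between calls to the robot, and variables do not carry over. Pictures are saved under pics/ and viewed, at most 14 in all, crops included, and the job is handed in when it is done.

Besides the shell and the picture viewer there is one more tool, called by a JSON object that holds its "api" and its "payload". move_arm: Moves the arm, as the interface text tells. Its arguments: {"type":"object","properties":{"targets":{"type":"array"}},"required":["targets"]}

```bash
mkdir -p pics
cat > h.py <<'E'
import numpy as np, cv2
from scipy.spatial.transform import Rotation as R
from rig import r
def rot(o):
    o=np.array(o,float)
    if o.shape==(3,3): return o
    if o.size==4: return R.from_quat(o).as_matrix()
    return R.from_euler('xyz',o,degrees=True).as_matrix()
def frame(n):
    o=r.get_obs(); f=r.grab_frame(n)
    if n=='wrist':
        T=np.eye(4);T[:3,:3]=rot(o['ee_rot']);T[:3,3]=o['eef_pos'];T=T@np.array(f['mount'])
        f['Rw'],f['t']=T[:3,:3],T[:3,3]
    else: f['Rw'],f['t']=rot(f['orientation']),np.array(f['xyz'])
    f['f']=f['color'].shape[0]/2/np.tan(np.radians(f['fovy'])/2)
    return f
def cloud(f):
    d=f['range_z'];v,u=np.indices(d.shape)
    p=np.stack([(u-f['cx'])/f['f']*d,(v-f['cy'])/f['f']*d,d],-1)
    p=p@f['Rw'].T+f['t'];p[d<=0]=np.nan;return p
def ray(f,u,v):
    d=f['Rw']@np.array([(u-f['cx'])/f['f'],(v-f['cy'])/f['f'],1]);return f['t'],d
def onz(f,u,v,z):
    t,d=ray(f,u,v);return t+d*(z-t[2])/d[2]
def save(f,n,crop=None,s=1):
    im=f['color'][...,::-1]
    if crop: im=im[crop[1]:crop[3],crop[0]:crop[2]]
    cv2.imwrite('pics/'+n,cv2.resize(im,None,fx=s,fy=s,interpolation=cv2.INTER_CUBIC))
E
python3 - <<'E'
from h import *
import pickle
print(r.get_obs())
for n in('scene','side','wrist'):
    f=frame(n);print(n,{k:f[k] for k in('fovy','cx','cy','t')},f.get('orientation'),f.get('mount'));save(f,n+'0.png');pickle.dump(f,open(n+'0.pkl','wb'))
E
```

```text
{'time': 0.0, 'q': array([-70.54161535,  19.13064084,   2.2841275 ,  84.01189241,
        -0.76658375,  76.96661417,  -3.35227461]), 'joint_vel': array([-0.02877912, -0.06051329, -0.07642106, -0.05602504, -0.04312763,
       -0.08724189, -0.05055641]), 'joint_torque': array([ 3.81368545e-04, -6.56343699e+01,  1.33577429e+00, -4.03811610e+01,
       -5.97307622e-02,  4.44478181e-02,  1.20837440e-04]), 'eef_pos': array([275.97318087, 587.92944325, 198.56470534]), 'ee_rot': array([-1.79906357e+02,  7.32275999e-03,  1.54857126e+02]), 'contact_force': array([-0.21248261, -0.10602548, -0.49119769]), 'moment': array([0.02789663, 0.00628795, 0.01740457]), 'grasp_force': 0.0, 'gripper_width': 87.10584493055802}
scene {'fovy': 45.892060522190825, 'cx': 276.73650837757845, 'cy': 212.1502615021379, 't': array([-424.93083686, -741.66281452, 1175.93219896])} [-134.12912292    0.30865684  -55.36237325] None
side {'fovy': 51.1204914201662, 'cx': 279.16733448677644, 'cy': 218.41912476367904, 't': array([  247.38917456, -1014.6799788 ,   656.04918643])} [-121.04614393    0.89407976  -12.93583323] None
wrist {'fovy': 65.42962154192608, 'cx': 283.40816874978736, 'cy': 210.05473508829766, 't': array([215.5216376 , 617.22137863, 384.07786092])} None [[-6.61176822e-04 -9.68527057e-01 -2.48907416e-01  6.71331895e+01]
 [ 9.99999610e-01 -7.85946488e-04  4.01891902e-04  4.94956377e-01]
 [-5.84871091e-04 -2.48907054e-01  9.68527200e-01 -1.85427573e+02]
 [ 0.00000000e+00  0.00000000e+00  0.00000000e+00  1.00000000e+00]]
```

View pics/scene0.png

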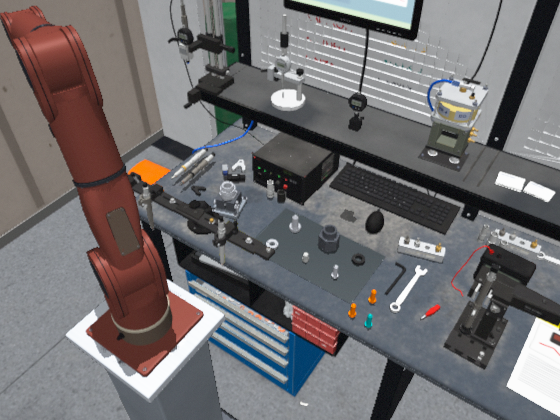

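View pics/side0.png

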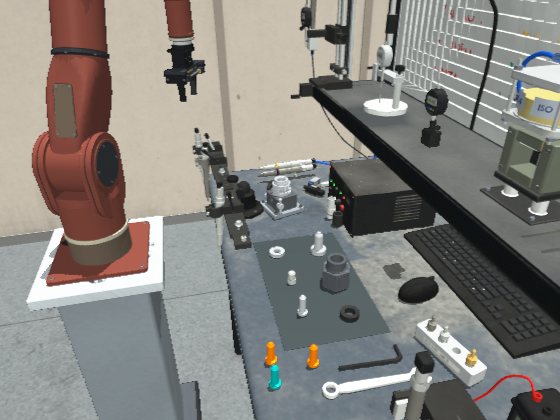

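The scene view shows the mat with disc (272,243), nozzle (295,225), nut (329,238), two small parts (306,257 and 335,271) and ring (358,259). The stand is near (230,195). In the side view they are at (277,252), (318,243), (336,270), (292,278), (302,305), (348,313) and (281,192). Next I'll enlarge these.

Run:
```python
from h import *
import pickle
S=pickle.load(open('scene0.pkl','rb'));D=pickle.load(open('side0.pkl','rb'))
save(S,'s1.png',(200,160,400,310),4);save(D,'d1.png',(230,165,390,345),3.3)
for n,f,pts in(('scene',S,dict(disc=(272,243),nozzle=(295,217),nut=(329,230),a=(306,253),b=(335,266),ring=(358,255),stand=(230,187))),('side',D,dict(disc=(277,252),nozzle=(318,233),nut=(336,257),a=(292,272),b=(302,296),ring=(348,309),stand=(281,180)))):
    P=cloud(f)
    for k,(u,v) in pts.items():
        q=P[v-3:v+4,u-3:u+4].reshape(-1,3);print(n,k,np.nanmedian(q,0).round(1),'maxz',np.nanmax(P[v-14:v+15,u-12:u+13,2]).round(1))
    # top-down height map
    m=(P[...,0]>250)&(P[...,0]<900)&(P[...,1]>-400)&(P[...,1]<600)&(P[...,2]<450)&(P[...,2]>-10)
    q=P[m];H=np.zeros((650//2,1000//2));ix=((q[:,0]-250)/2).astype(int);iy=((q[:,1]+400)/2).astype(int)
    np.maximum.at(H,(ix,iy),q[:,2]);
    cv2.imwrite(f'pics/h_{n}.png',cv2.applyColorMap(np.clip(H[::-1,::-1]*1.2,0,255).astype('u1'),cv2.COLORMAP_JET))
```

```text
scene disc [ 439.4 -119.     9. ] maxz 101.8
scene nozzle [ 536.9 -138.1   51.3] maxz 61.7
scene nut [ 550.8 -260.5   56.8] maxz 75.6
scene a [ 468.7 -235.8    2.1] maxz 32.9
scene b [ 467.5 -338.8    3.6] maxz 52.3
scene ring [ 544.3 -368.1    6.8] maxz 18.1
scene stand [504.3  91.2  93.5] maxz 104.3
side disc [ 435.9 -122.2   11.1] maxz 15.5
side nozzle [ 542.2 -140.4   55.9] maxz 63.6
side nut [ 545.7 -252.4   64.6] maxz 75.0
side a [ 448.2 -242.7   29.9] maxz 35.8
side b [ 445.2 -345.1   46.8] maxz 54.1
side ring [ 535.8 -366.2   11.8] maxz 17.6
side stand [500.9 110.   96.3] maxz 102.9
```

View pics/s1.png

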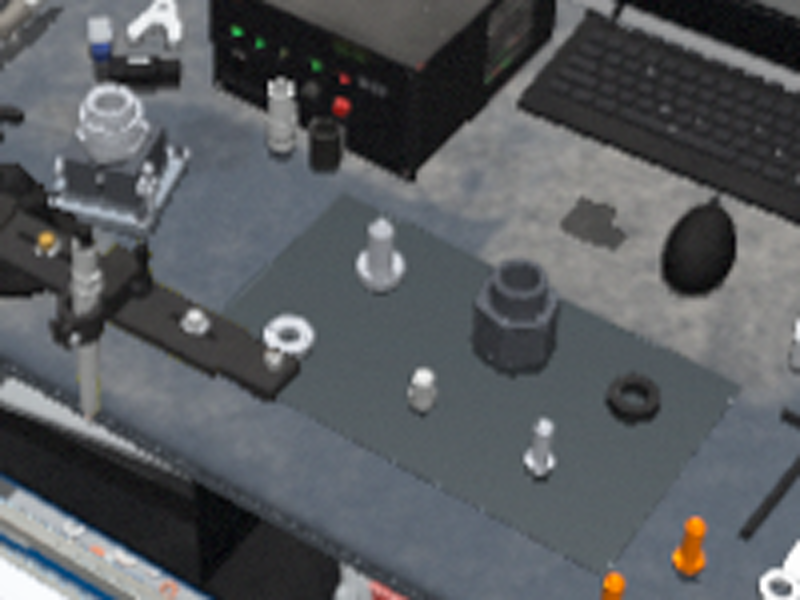

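View pics/d1.png

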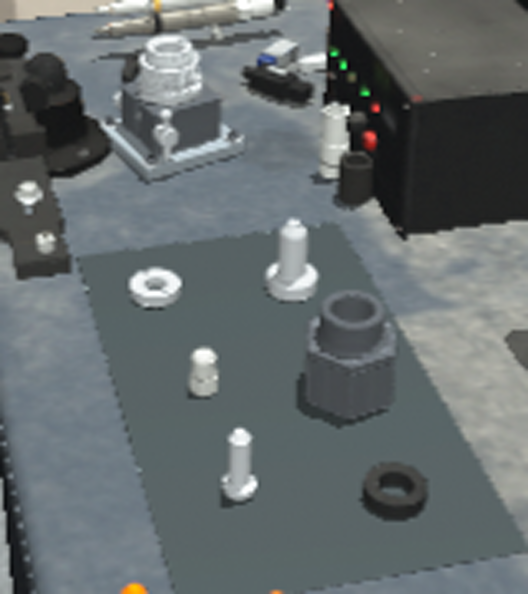

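View pics/h_scene.png

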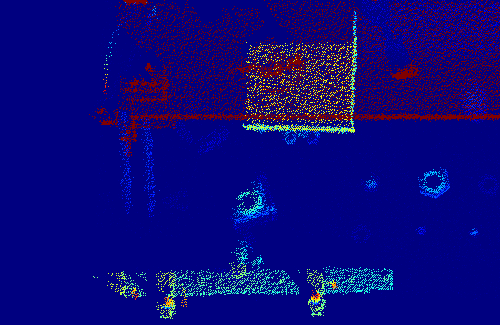

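The crops show the spindle standing at scene-crop (541,460) / side-crop (239,485), and the small nut is the stubby part at (423,390). The holder top is at (108,99) / (171,50). The height map shows the shelf edge at about x=670 and a rail with posts at about x=300-360.

Run:
```python
from h import *
import pickle
S=pickle.load(open('scene0.pkl','rb'));D=pickle.load(open('side0.pkl','rb'))
def tri(a,b):
    A=np.zeros((3,3));c=np.zeros(3);L=[]
    for f,(u,v) in((S,a),(D,b)):
        t,d=ray(f,u,v);d/=np.linalg.norm(d);M=np.eye(3)-np.outer(d,d);A+=M;c+=M@t;L.append((t,d))
    p=np.linalg.solve(A,c);return p,[np.linalg.norm((np.eye(3)-np.outer(d,d))@(p-t)) for t,d in L]
for k,a,b in(('spindle tip',(543,422),(239,433)),('nozzle tip',(380,224),(293,223)),('nut collar',(526,277),(352,309)),('disc top',(289,334),(156,284)),('holder face',(110,102),(173,52))):
    p,e=tri((200+a[0]/4,160+a[1]/4),(230+b[0]/3.3,165+b[1]/3.3));print(k,p.round(1),np.round(e,1))
P=np.concatenate([cloud(S).reshape(-1,3),cloud(D).reshape(-1,3)])
P=P[~np.isnan(P).any(1)]
for n,(x0,x1,y0,y1) in dict(shelf=(660,720,-400,300),postA=(270,340,230,300),postB=(270,340,-60,0),rail=(300,380,-190,250),box=(630,660,-100,100),near=(590,635,-50,80)).items():
    q=P[(P[:,0]>x0)&(P[:,0]<x1)&(P[:,1]>y0)&(P[:,1]<y1)&(P[:,2]<700)];print(n,np.percentile(q[:,2],[1,50,95,99.8]).round())
q=P[(P[:,2]>230)&(P[:,2]<450)&(abs(P[:,1])<300)];print('shelf edge x',np.percentile(q[:,0],[.2,1,5]),np.percentile(q[:,2],[50]))
q=P[(P[:,0]>400)&(P[:,0]<600)&(P[:,1]>20)&(P[:,1]<180)&(P[:,2]>85)&(P[:,2]<130)];print('holder pts',np.median(q,0),(q.max(0)+q.min(0))/2,q.max(0)-q.min(0))
q=P[(P[:,0]>420)&(P[:,0]<560)&(P[:,1]>-200)&(P[:,1]<-60)&(P[:,2]<100)&(P[:,2]>6)]
```

```text
spindle tip [ 440.  -347.2   49.9] [0.5 0.5]
nozzle tip [ 539.1 -139.9   59.5] [1.6 1.6]
nut collar [ 538.7 -273.6   75.4] [0.6 0.6]
disc top [ 436.7 -121.6    9. ] [0.9 0.9]
holder face [505.5 107.5  90.4] [0.5 0.5]
shelf [-862.  269.  301.  470.]
postA [-866.   75.  154.  170.]
postB [-870.   89.  159.  179.]
rail [-870.    0.  115.  176.]
box [ -4.  78. 137. 273.]
near [-7.  3. 61. 70.]
shelf edge x [-82.93143187 -72.99394378 -36.89205373] [314.4884831]
holder pts [495.50241163  98.03686596  93.41688949] [463.11268673 102.68593666  94.64180501] [126.00862397  59.23095894  19.21816631]
```

{"api": "move_arm", "payload": {"targets": [-1.4,-1.1,-0.6,0,0,-5,1,-2.8,-2.3,-1.2,0,0,-10,1,-4.1,-3.4,-1.6,0,0,-15,1,-5.5,-4.6,-2,0,0,-20,1,-6.8,-5.7,-2,0,0,-25.1,1]}}

```text
time: 0.78
eef_pos: [389.2, 345.2, 260.4]
ee_rot: [179.9, 0.1, -179.9]
contact_force: [1.3, 0.4, 0.1]
gripper_width: 86.8
grasp_force: 0.0
```

{"api": "move_arm", "payload": {"targets": [-0.8,-1.7,0.4,0,0,0,1,-1.6,-3.4,0.8,0,0,0,1,-2.4,-5.1,1.2,0,0,0,1,-3.1,-6.8,1.5,0,0,0,1,-3.7,-8.2,1.8,0,0,0,1]}}

```text
time: 1.4
eef_pos: [499.4, 98.5, 205.2]
ee_rot: [180.0, 0.0, 179.9]
contact_force: [0.2, 0.4, 0.1]
gripper_width: 87.1
grasp_force: 0.0
```

Run:
```python
from h import *
import pickle
o=r.get_obs();print(o['q'],o['eef_pos'],o['ee_rot'])
f=frame('wrist');save(f,'w1.png',s=1.4);pickle.dump(f,open('w1.pkl','wb'))
```

```text
[-38.46244417   1.81454402  22.99106648 103.78614667  -0.73416114
  74.5395271   74.59858629] [499.39293992  98.47933278 205.17132607] [1.79999650e+02 5.13718551e-03 1.79884640e+02]
```

View pics/w1.png

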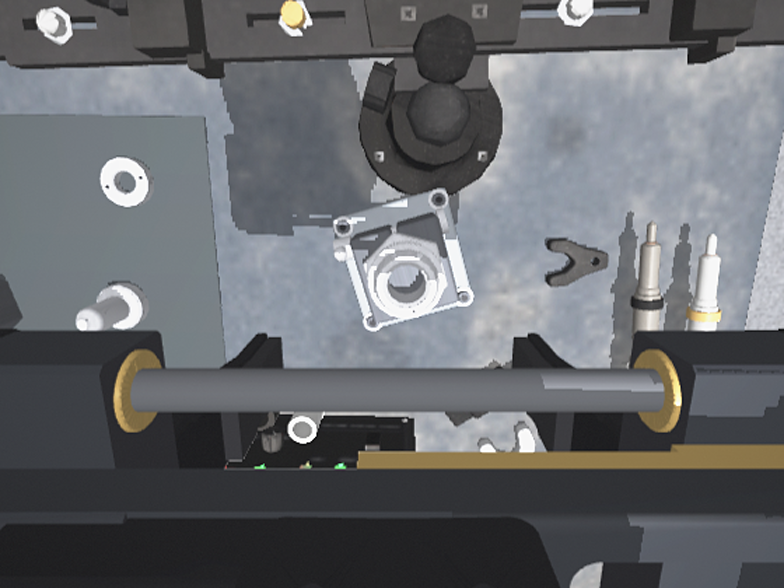

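The holder's face is at about (405,280)/1.4 in the wrist view, with its bore visible. The black stand behind it is separate, and the claw is at (577,262). I'll measure the face with a crop and the depth.

Run:
```python
from h import *
import pickle
f=pickle.load(open('w1.pkl','rb'))
save(f,'w1c.png',(235,145,345,235),7)
P=cloud(f)
c=P[160:225,250:330].reshape(-1,3);c=c[~np.isnan(c).any(1)]
q=c[c[:,2]>70];print(np.histogram(q[:,2],bins=np.arange(70,110,2)))
for lo,hi in((94,106),):
    q=c[(c[:,2]>lo)&(c[:,2]<hi)];print(len(q),q.mean(0),q.min(0),q.max(0),cv2.minEnclosingCircle(q[:,:2].astype('f4')))
b=P[200:330,0:560].reshape(-1,3)
```

```text
(array([348,  53,  25,  15,  29,  34,  27,  25, 171, 344,  37,  93, 174,
       168, 359, 349,   2,   0,   0]), array([ 70,  72,  74,  76,  78,  80,  82,  84,  86,  88,  90,  92,  94,
        96,  98, 100, 102, 104, 106, 108]))
1052 [499.9280285  104.81809679  98.68985619] [480.10709941  83.49304645  94.05452421] [522.35051195 126.32320136 102.33783722] ((501.3547058105469, 104.84801483154297), 21.880130767822266)
```

View pics/w1c.png

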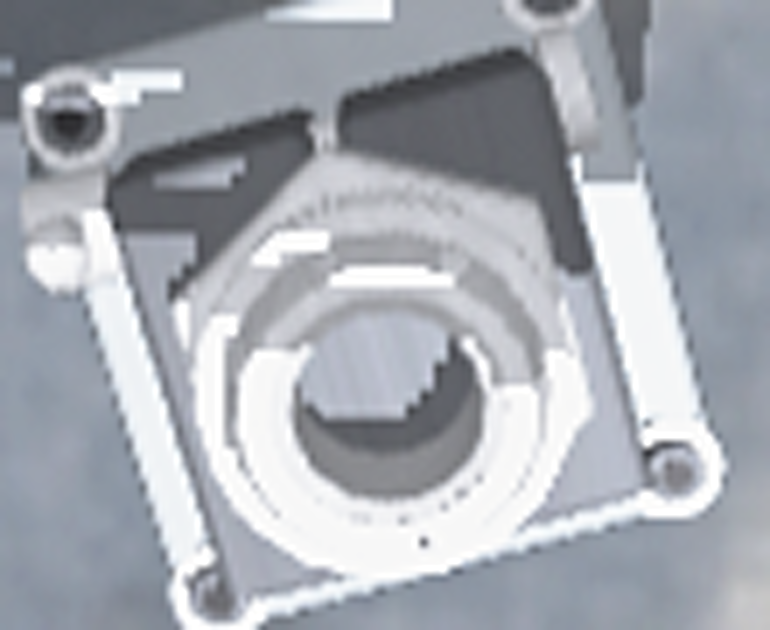

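{"api": "move_arm", "payload": {"targets": [0.3,-1.8,0.2,0,0,0,1,0.6,-3.6,0.4,0,0,0,1,0.9,-5.4,0.6,0,0,0,1,1.1,-7.2,0.7,0,0,0,1,1.3,-9,0.7,0,0,0,1]}}

```text
time: 2.08
eef_pos: [459.1, -170.4, 184.3]
ee_rot: [180.0, 0.0, 180.0]
contact_force: [1.4, -0.3, 0.4]
gripper_width: 87.3
grasp_force: 0.0
```

{"api": "move_arm", "payload": {"targets": [0.2,-1.5,0.2,0,0,0,1,0.5,-3,0.4,0,0,0,1,0.7,-4.5,0.6,0,0,0,1,0.7,-5.8,0.8,0,0,0,1,0.7,-5.8,0.8,0,0,0,1]}}

```text
time: 2.7
eef_pos: [437.2, -345.8, 159.9]
ee_rot: [-179.9, -0.1, 179.7]
contact_force: [0.3, -0.3, 0.1]
gripper_width: 86.7
grasp_force: 0.0
```

```bash
cat >> h.py <<'E'
def circ(P,z0,z1,box=None,rad=None):
    "rough circle of points in a z band near box=(x,y,r)"
    q=P.reshape(-1,3);q=q[~np.isnan(q).any(1)];q=q[(q[:,2]>z0)&(q[:,2]<z1)&(np.hypot(q[:,0]-box[0],q[:,1]-box[1])<box[2])]
    return (len(q),)+tuple(np.round(q.mean(0),1))+(np.round((q.min(0)+q.max(0))/2,1),np.round(q.max(0)-q.min(0),1))
E
python3 - <<'E'
from h import *
import pickle
o=r.get_obs();print(o['q'],o['eef_pos'],o['ee_rot'])
f=pickle.load(open('w1.pkl','rb'));print(onz(f,290.4,202.1,97),onz(f,290.9,202.1,97),circ(cloud(f),97.5,103,(502,104,30)))
f=frame('wrist');save(f,'w2.png',s=1.4);pickle.dump(f,open('w2.pkl','wb'))
P=cloud(f)
print(circ(P,40,60,(440,-347,25)),circ(P,6,14,(440,-347,25)))
E
```

```text
[ -8.80200124  12.42147372  49.01696572 102.00293694  -9.80298169
  70.07913405 132.61469576] [ 437.20211941 -345.7958013   159.90199224] [-1.79915123e+02 -1.07874648e-01  1.79698557e+02]
[500.40342415 105.23330064  97.        ] [500.40468269 105.69406732  97.        ] (767, np.float64(501.4), np.float64(104.8), np.float64(99.8), array([501.1, 104.8,  99.9]), array([39.1, 38.5,  4.8]))
(183, np.float64(439.7), np.float64(-346.6), np.float64(49.4), array([ 440.8, -346.5,   47.8]), array([13.4, 12.3, 13.5])) (147, np.float64(436.8), np.float64(-346.7), np.float64(10.8), array([ 439.3, -346.7,   10.1]), array([18.3, 20. ,  7.6]))
```

View pics/w2.png

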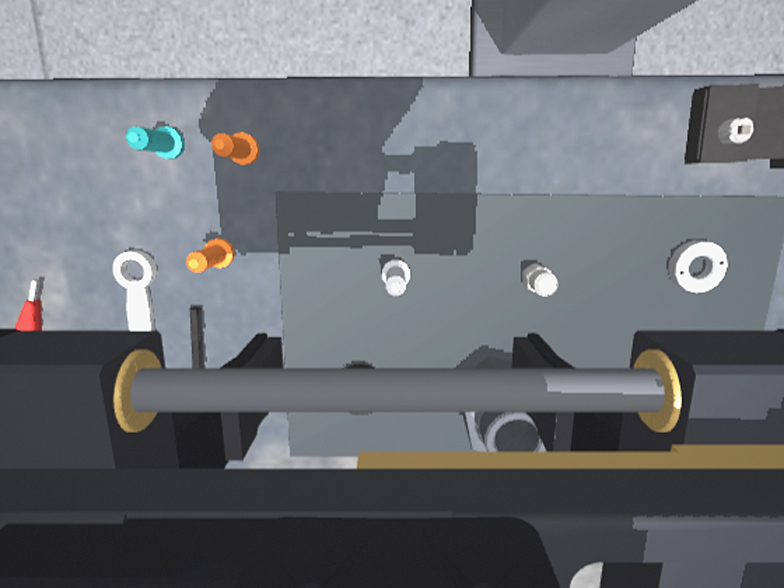

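Spindle at (440.5,-346.6) with its top at 52, and the holder axis at (501.2,104.9). I'm descending to grip the stem.

{"api": "move_arm", "payload": {"targets": [-0.11,-0.03,1.5,0,0,0,0.5,-0.11,-0.03,2.9,0,0,0,0.2,-0.11,-0.03,3.9,0,0,0,0,-0.11,-0.03,4.3,0,0,0,0,-0.11,-0.03,4.3,0,0,0,-0.2]}}

```text
time: 3.38
eef_pos: [442.2, -343.2, 31.5]
ee_rot: [180.0, -0.0, -180.0]
contact_force: [-0.4, -0.9, 0.6]
gripper_width: 44.9
grasp_force: 0.0
```

{"api": "move_arm", "payload": {"targets": [0,0,0,0,0,0,-1,0,0,0,0,0,0,-1,0,0,0,0,0,0,-1,0,0,0,0,0,0,-1,0,0,0,0,0,0,-1]}}

```text
time: 4.0
eef_pos: [442.0, -344.1, 31.5]
ee_rot: [-180.0, 0.0, 180.0]
contact_force: [0.6, -0.7, 0.3]
gripper_width: 1.5
grasp_force: 0.0
```

Run:
```python
from h import *
f=frame('wrist');save(f,'w3.png',s=1.4)
P=cloud(f);print(circ(P,40,60,(440,-347,30)),circ(P,6,14,(440,-347,30)))
g=frame('side');save(g,'d3.png',(255,255,355,335),7)
P=cloud(g);print(circ(P,6,60,(440,-347,30)))
```

```text
(307, np.float64(435.1), np.float64(-344.5), np.float64(51.3), array([ 439. , -343.7,   50. ]), array([15.3, 19.2, 19.9])) (389, np.float64(436.2), np.float64(-346.6), np.float64(10.7), array([ 439. , -346.7,   10.1]), array([18.7, 21.3,  7.7]))
(135, np.float64(438.9), np.float64(-352.8), np.float64(26.4), array([ 440.3, -349.9,   29.3]), array([20.2, 18.7, 46. ]))
```

View pics/d3.png

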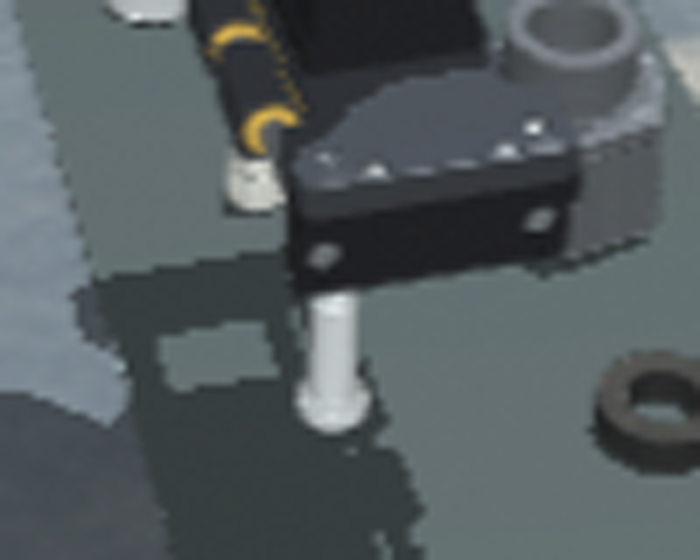

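View pics/w3.png

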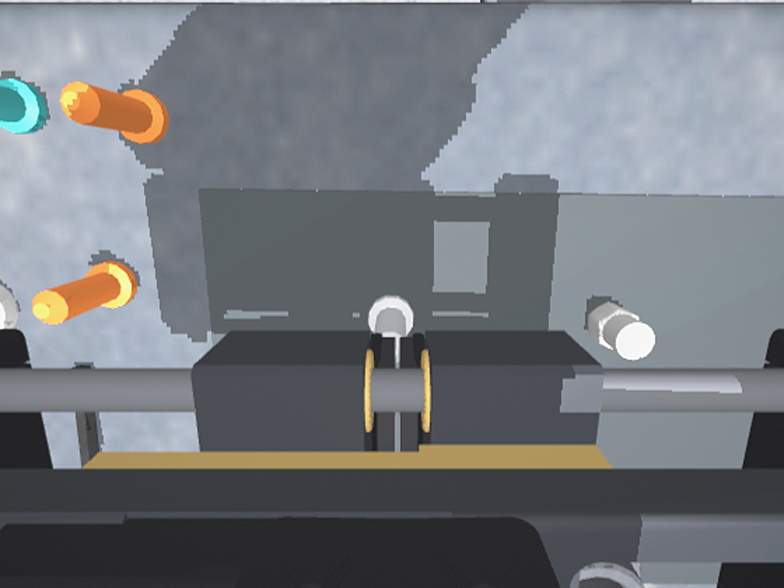

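Run:
```python
from h import *
g=frame('side');P=cloud(g);print(r.get_obs()['eef_pos'],r.get_obs()['gripper_width'])
for v in range(262,320,3):print(v,[tuple(P[v,u].round(0)) for u in (299,302,306,318)])
```

```text
[ 441.9183258  -344.03939021   31.45555417] 0.49378823329323035
262 [(np.float64(419.0), np.float64(-396.0), np.float64(177.0)), (np.float64(425.0), np.float64(-394.0), np.float64(175.0)), (np.float64(432.0), np.float64(-395.0), np.float64(174.0)), (np.float64(455.0), np.float64(-394.0), np.float64(169.0))]
265 [(np.float64(419.0), np.float64(-395.0), np.float64(169.0)), (np.float64(425.0), np.float64(-395.0), np.float64(169.0)), (np.float64(432.0), np.float64(-395.0), np.float64(167.0)), (np.float64(453.0), np.float64(-401.0), np.float64(168.0))]
268 [(np.float64(417.0), np.float64(-401.0), np.float64(168.0)), (np.float64(nan), np.float64(nan), np.float64(nan)), (np.float64(430.0), np.float64(-404.0), np.float64(168.0)), (np.float64(451.0), np.float64(-410.0), np.float64(168.0))]
271 [(np.float64(417.0), np.float64(-403.0), np.float64(162.0)), (np.float64(420.0), np.float64(-412.0), np.float64(168.0)), (np.float64(427.0), np.float64(-414.0), np.float64(169.0)), (np.float64(448.0), np.float64(-419.0), np.float64(169.0))]
274 [(np.float64(412.0), np.float64(-420.0), np.float64(170.0))
[... 3100 characters left out ...]
t64(432.0), np.float64(-354.0), np.float64(12.0)), (np.float64(437.0), np.float64(-357.0), np.float64(14.0)), (np.float64(446.0), np.float64(-358.0), np.float64(12.0)), (np.float64(473.0), np.float64(-356.0), np.float64(4.0))]
316 [(np.float64(431.0), np.float64(-354.0), np.float64(4.0)), (np.float64(437.0), np.float64(-358.0), np.float64(6.0)), (np.float64(446.0), np.float64(-357.0), np.float64(3.0)), (np.float64(470.0), np.float64(-363.0), np.float64(3.0))]
319 [(np.float64(430.0), np.float64(-360.0), np.float64(2.0)), (np.float64(436.0), np.float64(-362.0), np.float64(2.0)), (np.float64(443.0), np.float64(-366.0), np.float64(4.0)), (np.float64(468.0), np.float64(-370.0), np.float64(1.0))]
```

Run:
```python
from h import *
f=frame('wrist');P=cloud(f);T=r.get_obs()['eef_pos'];print(T)
for v in list(range(226,262,3))+list(range(295,325,4)):print(v,[tuple(map(int,P[v,u].round(0))) if P[v,u,0]==P[v,u,0] else None for u in (270,276,280,284,288,294)])
```

```text
[ 441.90638331 -344.04229829   31.43427003]
226 [(437, -352, 18), (434, -348, 27), (434, -346, 28), (435, -343, 23), (438, -341, 15), (439, -337, 11)]
229 [(436, -352, 25), (434, -348, 33), (434, -346, 33), (435, -343, 29), (437, -341, 22), (441, -337, 9)]
232 [(435, -352, 34), (434, -348, 37), (434, -346, 39), (435, -343, 35), (437, -341, 29), (443, -337, 10)]
235 [(435, -351, 39), (434, -348, 44), (434, -346, 43), (435, -343, 42), (437, -341, 34), (448, -336, 3)]
238 [(431, -351, 56), (434, -348, 47), (435, -346, 47), (435, -343, 46), (437, -341, 40), (450, -336, 2)]
241 [(432, -351, 59), (433, -348, 55), (433, -346, 55), (433, -343, 55), (433, -341, 55), (432, -338, 60)]
244 [(432, -350, 63), (433, -348, 60), (433, -345, 60), (433, -343, 60), (433, -341, 60), (431, -339, 65)]
247 [None, (433, -347, 65), (433, -345, 64), (433, -343, 64), (433, -341, 65), (432, -339, 67)]
250 [(432, -350, 72), (433, -347, 68), (433, -345, 68), (434, -343, 67), (433, -342, 68), (432, -339, 72)]
253 [(432, -350, 76), (433, -347, 73), (433, -345, 72), (433, -343, 72), (433, -342, 72), (433, -339, 72)]

[... 392 characters left out ...]
9, -342, 104), (440, -340, 103)]
303 [(439, -349, 107), (441, -347, 104), (441, -345, 104), (500, -343, 3), (441, -342, 104), (441, -340, 104)]
307 [(440, -349, 109), (443, -347, 104), (443, -345, 104), (504, -343, 2), (443, -342, 104), (443, -340, 104)]
311 [(441, -349, 109), (444, -347, 104), (444, -345, 104), (507, -343, 2), (444, -342, 104), (445, -340, 104)]
315 [(443, -349, 110), (446, -347, 104), (446, -345, 104), (511, -343, 1), (446, -342, 104), (446, -340, 104)]
319 [(444, -349, 110), (448, -347, 104), (449, -345, 103), (514, -343, 2), (448, -342, 103), (448, -340, 104)]
323 [(419, -347, 150), (418, -345, 151), (419, -345, 151), (419, -344, 151), (419, -343, 151), (419, -341, 151)]
```

Run:
```python
from h import *
import pickle
print(r.grip_depth,[a for a in dir(r) if a[0]!='_'])
f=pickle.load(open('w2.pkl','rb'));P=cloud(f)
for v in range(234,275,3):print(v,[tuple(map(int,P[v,u].round(0))) if P[v,u,0]==P[v,u,0] else None for u in (178,184,190,196,372,378,384)])
```

```text
18.700000000000003 ['Unreachable', 'close_job', 'get_obs', 'grab_frame', 'grip_depth']
234 [(486, -463, -1), (485, -456, 1), (486, -450, 0), (485, -443, 1), (486, -248, 2), (486, -241, 2), (486, -235, 1)]
237 [(489, -464, 0), (489, -457, -1), (489, -450, 1), (489, -444, -1), (489, -248, 3), (489, -241, 2), (490, -234, 1)]
240 [(493, -464, 0), (426, -396, 187), (427, -393, 187), (493, -444, 1), (493, -248, 2), (427, -297, 186), (427, -294, 188)]
243 [(496, -464, 0), (426, -395, 192), (428, -393, 188), (428, -391, 186), (429, -300, 187), (429, -297, 187), (428, -295, 190)]
246 [(427, -397, 195), (427, -394, 196), (428, -392, 191), (429, -390, 190), (429, -301, 191), (429, -298, 191), (428, -296, 195)]
249 [(427, -395, 200), (427, -393, 197), (428, -391, 195), (429, -389, 193), (430, -302, 193), (429, -299, 195), (428, -297, 196)]
252 [(427, -394, 204), (428, -393, 199), (429, -390, 198), (431, -389, 193), (430, -302, 195), (429, -300, 198), (429, -297, 199)]
255 [(427, -394, 206), (428, -392, 204), (428, -389, 203), (432, -389, 194), (432, -302, 195), (429, -301, 201), (429, -299, 204)]
258 [(428, -393, 207), (428, -390, 208), (430, -389, 203), (433, -389, 195), (434, -302, 195), (429, -302, 205), (429, -299, 206)]
261 [(428, -392, 210), (428, -390, 210), (431, -389, 204), (435, -389, 195), (435, -302, 195), (430, -302, 206), (429, -301, 210)]
264 [(405, -373, 267), (405, -371, 267), (405, -369, 267), (405, -368, 267), (405, -322, 267), (405, -321, 267), (406, -319, 266)]
267 [(405, -372, 268), None, (405, -369, 268), (405, -367, 268), (406, -323, 268), (406, -321, 268), (406, -319, 268)]
270 [(406, -372, 269), (406, -370, 269), (406, -369, 269), (405, -367, 269), (406, -323, 269), (406, -321, 269), (406, -320, 269)]
273 [(406, -372, 270), (405, -370, 271), (406, -369, 269), (406, -367, 270), (407, -323, 269), (406, -321, 270), (407, -320, 269)]
```

The depth shows the fingers physically end about 22 mm behind the reported TCP: tips at z≈53 with TCP z=31. They closed just above the stem, and the spindle is undisturbed. I'll open, go lower and close again.

{"api": "move_arm", "payload": {"targets": [0,0,0,0,0,0,0,0.05,-0.09,0,0,0,0,0,0.05,-0.09,0,0,0,0,0,0.05,-0.09,0.35,0,0,0,0,0.05,-0.09,0.75,0,0,0,0]}}

```text
time: 4.82
eef_pos: [440.5, -346.5, 8.1]
ee_rot: [180.0, -0.0, 180.0]
contact_force: [-0.0, 0.3, 0.1]
gripper_width: 40.2
grasp_force: 0.0
```

{"api": "move_arm", "payload": {"targets": [0,0,0,0,0,0,-1,0,0,0,0,0,0,-1,0,0,0,0,0,0,-1,0,0,0,0,0,0,-1,0,0,0,0,0,0,-1]}}

```text
time: 5.45
eef_pos: [440.6, -346.8, 9.2]
ee_rot: [-180.0, 0.0, 180.0]
contact_force: [-0.0, -0.3, 1.4]
gripper_width: 12.7
grasp_force: 30.0
```

{"api": "move_arm", "payload": {"targets": [0,0,-1.5,0,0,0,-1,0,0,-3,0,0,0,-1,-0.2,1.3,-4.6,0,0,0,-1,-0.5,3.3,-4.6,0,0,0,-1,-0.7,5.2,-4.6,0,0,0,-1]}}

```text
time: 6.08
eef_pos: [462.0, -189.0, 147.6]
ee_rot: [180.0, 0.1, 179.9]
contact_force: [1.2, 0.4, -1.1]
gripper_width: 13.0
grasp_force: 30.0
```

{"api": "move_arm", "payload": {"targets": [-0.3,1.9,0,0,0,0,-1,-0.5,3.8,0,0,0,0,-1,-0.8,5.7,0,0,0,0,-1,-1.1,7.6,0,0,0,0,-1,-1.3,9.4,0,0,0,0,-1]}}

```text
time: 6.7
eef_pos: [500.8, 93.3, 147.1]
ee_rot: [180.0, 0.0, 180.0]
contact_force: [1.4, -1.4, -0.2]
gripper_width: 12.6
grasp_force: 30.0
```

{"api": "move_arm", "payload": {"targets": [0,0.4,0,0,0,0,-1,0,0.4,0,0,0,0,-1,0,0.4,0,0,0,0,-1]}}

```text
time: 7.08
eef_pos: [500.8, 101.3, 147.0]
ee_rot: [-180.0, -0.0, 179.8]
contact_force: [0.1, -0.2, -0.0]
gripper_width: 12.5
grasp_force: 30.0
```

Run:
```python
from h import *
import pickle
o=r.get_obs();print(o['q'].round(1),o['eef_pos'],o['ee_rot'],o['gripper_width'])
f=frame('wrist');save(f,'w4.png',s=1.4);pickle.dump(f,open('w4.pkl','wb'));g=frame('side');P=cloud(f)
print(circ(P,97.5,103,(501,104.5,21)))
for z in(138,142,148,154,160,166):
    try:print(z,circ(P,z,z+4,(500,105,14)))
    except Exception as e:print(e)
```

```text
[-44.1   4.7  29.4 108.3  -2.5  67.6  75.9] [500.84983922 101.29956995 147.00582506] [-1.79979502e+02 -9.88884600e-04  1.79818385e+02] 12.521905761795518
(841, np.float64(495.7), np.float64(105.9), np.float64(99.8), array([499.5, 104.9,  99.9]), array([35. , 38.5,  4.8]))
zero-size array to reduction operation minimum which has no identity
142 (41, np.float64(492.1), np.float64(101.6), np.float64(144.3), array([493.7, 101.6, 144.2]), array([ 7.3, 19.9,  3.4]))
148 (281, np.float64(494.8), np.float64(101.4), np.float64(149.1), array([495.2, 101.6, 150. ]), array([10.1, 20.8,  3.9]))
154 (47, np.float64(495.5), np.float64(101.8), np.float64(155.8), array([496.6, 101.7, 156. ]), array([ 5.8, 13.3,  3.7]))
160 (56, np.float64(495.4), np.float64(101.8), np.float64(162.0), array([496.4, 101.7, 162. ]), array([ 5.2, 12.8,  4. ]))
166 (61, np.float64(495.1), np.float64(102.4), np.float64(168.1), array([494.6, 105.3, 168.1]), array([ 7.5, 19.6,  3.8]))h.py:32: RuntimeWarning: Mean of empty slice.
  return (len(q),)+tuple(np.round(q.mean(0),1))+(np.round((q.min(0)+q.max(0))/2,1),np.round(q.max(0)-q.min(0),1))
  ret = um.true_divide(
```

View pics/w4.png

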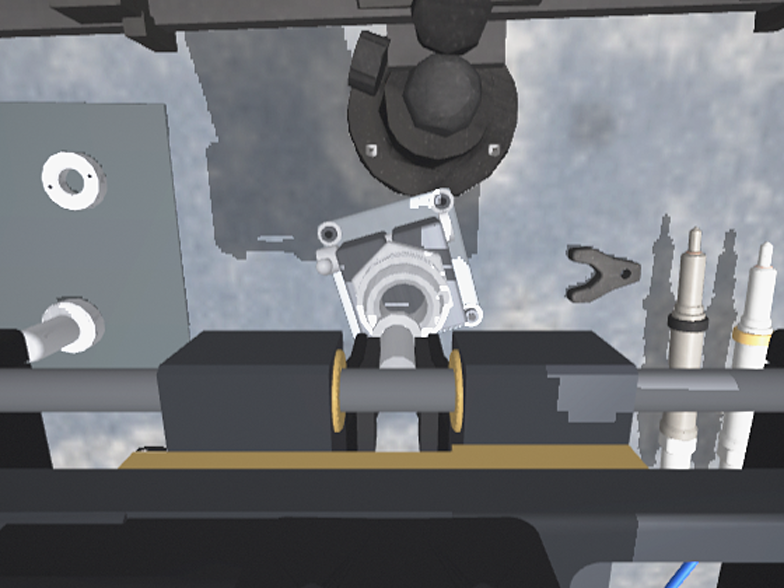

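Spindle held upright (400,345), with the holder bore just behind at (395,300). It needs +3.4 mm in y, then straight down.

{"api": "move_arm", "payload": {"targets": [0,0.11,0.5,0,0,0,-1,0,0.11,0.9,0,0,0,-1,0,0.11,0.9,0,0,0,-1,0,0.11,1.2,0,0,0,-1,0,0.11,1.4,0,0,0,-1]}}

```text
time: 7.8
eef_pos: [500.7, 106.5, 104.5]
ee_rot: [-180.0, -0.0, 180.0]
contact_force: [0.7, -0.4, -0.6]
gripper_width: 12.5
grasp_force: 30.0
```

{"api": "move_arm", "payload": {"targets": [0,0,0.2,0,0,0,-1,0,0,0.4,0,0,0,-1,0,0,0.6,0,0,0,-1,0,0,0.75,0,0,0,-1,0,0,0.75,0,0,0,-1]}}

```text
time: 8.43
eef_pos: [500.5, 106.4, 82.1]
ee_rot: [-180.0, -0.0, 180.0]
contact_force: [0.1, 0.4, -0.2]
gripper_width: 13.1
grasp_force: 30.0
```

{"api": "move_arm", "payload": {"targets": [-0.02,-0.04,0.07,0,0,0,-1,-0.02,-0.04,0.07,0,0,0,-1,-0.02,-0.04,0.07,0,0,0,-0.4,-0.02,-0.04,0.07,0,0,0,-0.4,-0.02,-0.04,0.07,0,0,0,-0.4]}}

```text
time: 9.05
eef_pos: [501.5, 105.4, 80.5]
ee_rot: [180.0, 0.0, 180.0]
contact_force: [0.2, 0.5, -0.4]
gripper_width: 25.2
grasp_force: 0.0
```

{"api": "move_arm", "payload": {"targets": [0,0,-0.5,0,0,0,0,0,0,-2,0,0,0,0.5,1,-2,-3.5,0,0,0,0.5,1.5,-4,-3.5,0,0,0,0.5,2.1,-6,-3.5,0,0,0,0.5]}}

```text
time: 9.68
eef_pos: [442.6, -62.1, 187.0]
ee_rot: [179.9, 0.2, 180.0]
contact_force: [0.9, -0.1, -0.7]
gripper_width: 63.3
grasp_force: 0.0
```

Run:
```python
from h import *
import pickle
o=r.get_obs();print(o['q'].round(1),o['eef_pos'],o['gripper_width'])
for n in('side','scene'):
    f=frame(n);P=cloud(f);print(n,circ(P,105,140,(501,105,15)))
    if n=='side':save(f,'d5.png',(250,160,350,235),7)
f=frame('wrist');P=cloud(f);save(f,'w5.png',s=1.4);pickle.dump(f,open('w5.pkl','wb'))
print('spindle',circ(P,105,140,(501,105,20)))
print('disc',circ(P,9,16,(437,-121,30)))
print('nozzle',circ(P,50,70,(538,-140,30)),circ(P,12,20,(538,-140,30)))
```

```text
[-37.1  -7.9  36.7 113.3   4.9  73.   87.9] [442.6426066  -62.07413423 186.95516916] 63.27636442745814
side (19, np.float64(501.8), np.float64(99.8), np.float64(111.2), array([501.4, 100.5, 112.8]), array([13. , 14.5, 15. ]))
scene (17, np.float64(496.5), np.float64(102.8), np.float64(113.2), array([496.4, 103.6, 114.8]), array([12.6, 11.1, 15.8]))h.py:32: RuntimeWarning: Mean of empty slice.
  return (len(q),)+tuple(np.round(q.mean(0),1))+(np.round((q.min(0)+q.max(0))/2,1),np.round(q.max(0)-q.min(0),1))
  ret = um.true_divide(
Traceback (most recent call last):
  File "h.py", line 32, in circ
    return (len(q),)+tuple(np.round(q.mean(0),1))+(np.round((q.min(0)+q.max(0))/2,1),np.round(q.max(0)-q.min(0),1))
                                                             ~~~~~^^^
ValueError: zero-size array to reduction operation minimum which has no identity
```

View pics/w5.png

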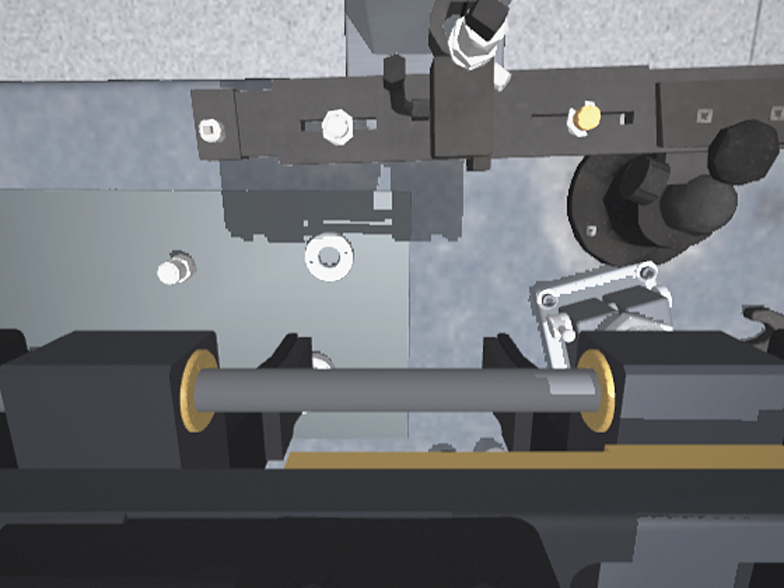

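Spindle top reads about 120-122 in both fixed views, so it is home. The disc is at wrist pixel (329,257)/1.4.

Run:
```python
from h import *
import pickle
f=pickle.load(open('w5.pkl','rb'));P=cloud(f)
print('disc',circ(P,9,16,(437,-121,30)))
f=pickle.load(open('w4.pkl','rb'));P=cloud(f);print('disc w4',circ(P,9,16,(437,-121,30)))
f=pickle.load(open('w2.pkl','rb'));P=cloud(f);print('disc w2',circ(P,9,16,(437,-121,30)))
f=pickle.load(open('w1.pkl','rb'));P=cloud(f);print('disc w1',circ(P,9,16,(437,-121,30)));print('nozzle',circ(P,45,70,(538,-140,30)),circ(P,12,20,(538,-140,30)))
```

```text
disc (740, np.float64(436.1), np.float64(-120.3), np.float64(12.2), array([ 436.5, -120.3,   11.8]), array([37.8, 38.3,  5.6]))
disc w4 (1124, np.float64(436.1), np.float64(-119.4), np.float64(12.0), array([ 436.6, -119.8,   11.6]), array([38.1, 38.8,  5.3]))
disc w2 (916, np.float64(436.3), np.float64(-121.7), np.float64(12.1), array([ 437. , -120.5,   11.9]), array([38.4, 39.7,  5.9]))
disc w1 (794, np.float64(436.2), np.float64(-119.5), np.float64(12.0), array([ 436.5, -119.7,   11.7]), array([37.3, 38.6,  5.4]))
nozzle (363, np.float64(537.4), np.float64(-134.5), np.float64(55.1), array([ 539.3, -137.4,   54.6]), array([20.1, 20. , 19.1])) (480, np.float64(537.2), np.float64(-132.5), np.float64(16.0), array([ 540.5, -138.4,   16. ]), array([38.6, 38.4,  7.9]))
```

{"api": "move_arm", "payload": {"targets": [0.2,-1.4,0.5,0,0,0,0.4,0.2,-1.93,2.2,0,0,0,0.4,0.2,-1.93,4,0,0,0,0.4,0.2,-1.93,5.7,0,0,0,0.4,0.2,-1.93,5.7,0,0,0,0.4]}}

```text
time: 10.45
eef_pos: [433.9, -117.6, 11.8]
ee_rot: [-179.9, -0.4, 180.0]
contact_force: [0.2, -0.4, 1.3]
gripper_width: 60.9
grasp_force: 0.0
```

Run:
```python
from h import *
f=frame('wrist');P=cloud(f);T=r.get_obs()['eef_pos'];print(T,r.get_obs()['gripper_width']);print('disc',circ(P,9,16,(437,-121,30)))
q=P.reshape(-1,3);q=q[~np.isnan(q).any(1)]
m=(abs(q[:,0]-T[0])<14)&(abs(q[:,1]-T[1])<48)&(q[:,2]>T[2]+10)&(q[:,2]<T[2]+40)
q=q[m]
for s in(-1,1):
    p=q[np.sign(q[:,1]-T[1])==s];print(s,len(p),np.percentile(p[:,2],[0,1,5,20]).round(1),p[:,1].min(),p[:,1].max())
```

```text
[ 435.88337273 -117.92240639   13.98483018] 60.6860294920753
disc (2104, np.float64(432.8), np.float64(-120.6), np.float64(12.1), array([ 432.7, -120.6,   11.6]), array([31.7, 38.6,  5.2]))
-1 388 [34.3 35.  36.2 38.8] -156.62190388355998 -147.4625961905623
1 390 [34.3 35.  36.1 38.9] -86.99108195843445 -77.80895172094291
```

{"api": "move_arm", "payload": {"targets": [-0.02,-0.09,0.5,0,0,0,0.4,-0.02,-0.09,0.9,0,0,0,0.4,-0.02,-0.09,1.0,0,0,0,0.4,-0.02,-0.09,1.0,0,0,0,0.4,-0.02,-0.09,1.0,0,0,0,0.2]}}

```text
time: 11.12
eef_pos: [437.5, -120.8, -15.5]
ee_rot: [180.0, 0.0, 180.0]
contact_force: [-0.3, 0.7, -0.4]
gripper_width: 56.4
grasp_force: 0.0
```

{"api": "move_arm", "payload": {"targets": [0,0,0,0,0,0,-1,0,0,0,0,0,0,-1,0,0,0,0,0,0,-1,0,0,0,0,0,0,-1,0,0,0,0,0,0,-1]}}

```text
time: 11.75
eef_pos: [437.2, -120.9, -15.9]
ee_rot: [180.0, 0.0, 180.0]
contact_force: [0.2, 0.0, 3.8]
gripper_width: 37.2
grasp_force: 30.0
```

{"api": "move_arm", "payload": {"targets": [0,0,-1.7,0,0,0,-1,0,0,-3.5,0,0,0,-1,-0.4,1.5,-4.9,0,0,0,-1,-1,3.3,-4.9,0,0,0,-1,-1.5,5.2,-4.9,0,0,0,-1]}}

```text
time: 12.38
eef_pos: [483.0, 36.8, 131.7]
ee_rot: [179.9, 0.1, 179.9]
contact_force: [1.5, -0.4, -0.2]
gripper_width: 37.0
grasp_force: 30.0
```

{"api": "move_arm", "payload": {"targets": [-0.3,1.2,0,0,0,0,-1,-0.63,2.3,0,0,0,0,-1,-0.63,2.3,0,0,0,0,-1,-0.63,2.3,0,0,0,0,-1,-0.63,2.3,0,0,0,0,-1]}}

```text
time: 13.0
eef_pos: [501.0, 102.8, 130.9]
ee_rot: [-180.0, -0.0, 179.9]
contact_force: [0.1, -0.0, 0.1]
gripper_width: 37.1
grasp_force: 30.0
```

```bash
cat >> h.py <<'E'
def side(P,x,y,rr,zs):
    for z in zs:
        q=P.reshape(-1,3);q=q[~np.isnan(q).any(1)];q=q[(abs(q[:,2]-z)<1.5)&(np.hypot(q[:,0]-x,q[:,1]-y)<rr)]
        if len(q)>8:print(z,len(q),'x',q[:,0].min().round(1),q[:,0].max().round(1),'y',q[:,1].min().round(1),q[:,1].max().round(1))
E
python3 - <<'E'
from h import *
o=r.get_obs();T=o['eef_pos'];print(T,o['gripper_width'],o['contact_force'])
f=frame('wrist');P=cloud(f);save(f,'w6.png')
side(P,T[0],T[1],30,range(int(T[2])+10,int(T[2])+36,3))
print('hold',circ(P,97,103,(501,105,21)))
for n in('side','scene'):
    print(n);side(cloud(frame(n)),T[0],T[1],26,range(int(T[2])+10,int(T[2])+36,3))
E
```

```text
[501.00249251 102.83971251 130.94501195] 37.06267099046681 [ 0.09689379 -0.02539527  0.08080931]
149 27 x 481.1 505.5 y 86.8 120.1
152 120 x 480.7 506.5 y 76.6 120.4
155 187 x 480.6 505.2 y 75.9 129.9
158 1628 x 480.6 503.6 y 76.0 130.5
161 483 x 480.7 502.2 y 75.9 130.5
164 96 x 490.2 501.1 y 75.9 130.5
hold (920, np.float64(496.6), np.float64(105.2), np.float64(99.7), array([501. , 104.9,  99.5]), array([39.8, 39.1,  5.1]))
side
158 18 x 481.5 507.2 y 77.9 122.4
161 17 x 481.6 499.9 y 78.4 127.3
scene
149 9 x 479.8 507.2 y 85.5 113.8
155 22 x 480.6 510.8 y 82.6 125.6
158 30 x 477.2 513.6 y 88.7 123.3
161 13 x 478.9 513.7 y 83.2 124.4
```

{"api": "move_arm", "payload": {"targets": [-0.03,0.06,0.5,0,0,0,-1,-0.03,0.06,0.8,0,0,0,-1,-0.03,0.06,0.8,0,0,0,-1,-0.03,0.06,0.8,0,0,0,-1,-0.03,0.06,0.8,0,0,0,-1]}}

```text
time: 13.78
eef_pos: [502.3, 105.9, 107.3]
ee_rot: [180.0, 0.0, 180.0]
contact_force: [0.6, -0.5, -0.3]
gripper_width: 37.0
grasp_force: 30.0
```

Run:
```python
from h import *
o=r.get_obs();T=o['eef_pos'];print(T,o['gripper_width'],o['contact_force'])
f=frame('wrist');P=cloud(f);side(P,T[0],T[1],30,range(int(T[2])+10,int(T[2])+42,3))
print(circ(P,int(T[2])+26,T[2]+30,(T[0],T[1],17)))
# bore hole points seen through the disc
print('stem', circ(P,116,123,(501,105,9)))
```

```text
[502.30640018 105.89547896 107.26038442] 36.992070793582805 [ 0.6226019  -0.54796104 -0.29407407]
117 90 x 498.5 507.7 y 99.6 111.7
120 153 x 497.7 505.4 y 100.9 109.9
126 49 x 482.2 508.0 y 88.8 123.0
129 130 x 482.0 507.5 y 79.8 131.7
132 198 x 481.7 505.8 y 79.1 133.5
135 1927 x 481.8 505.0 y 79.1 133.4
138 159 x 482.6 503.1 y 79.0 133.6
141 105 x 491.5 501.7 y 78.9 133.6
144 98 x 491.5 500.9 y 78.9 133.8
147 121 x 491.4 499.3 y 78.7 133.5
(1217, np.float64(494.7), np.float64(105.7), np.float64(135.3), array([495.2, 105.8, 135.1]), array([19.6, 33.7,  4. ]))
stem (233, np.float64(501.9), np.float64(105.6), np.float64(119.1), array([502.6, 105.6, 119.1]), array([ 9.7, 12.1,  6.1]))
```

{"api": "move_arm", "payload": {"targets": [0,-0.015,0.2,0,0,0,-1,0,-0.015,0.4,0,0,0,-1,0,-0.015,0.6,0,0,0,-1,0,-0.015,0.75,0,0,0,-1,0,-0.015,0.75,0,0,0,-1]}}

```text
time: 14.45
eef_pos: [501.8, 105.3, 84.0]
ee_rot: [-180.0, -0.0, 180.0]
contact_force: [-0.6, 0.1, -0.3]
gripper_width: 37.0
grasp_force: 30.0
```

{"api": "move_arm", "payload": {"targets": [0,0,0.05,0,0,0,-1,0,0,0.05,0,0,0,-1,0,0,0.05,0,0,0,0.2,0,0,0.05,0,0,0,0.2,0,0,0.05,0,0,0,0.2]}}

```text
time: 15.08
eef_pos: [502.2, 105.4, 83.1]
ee_rot: [180.0, 0.0, 180.0]
contact_force: [0.2, -0.4, -0.1]
gripper_width: 50.7
grasp_force: 0.0
```

{"api": "move_arm", "payload": {"targets": [0,0,-0.5,0,0,0,0.2,0,0,-2,0,0,0,0.2,0,-1,-3.2,0,0,0,0.2,-0.3,-3,-3.2,0,0,0,0.2,-0.7,-5,-3.2,0,0,0,0.2]}}

```text
time: 15.7
eef_pos: [523.6, -45.9, 180.9]
ee_rot: [179.9, 0.1, -180.0]
contact_force: [0.9, 0.2, -0.4]
gripper_width: 52.3
grasp_force: 0.0
```

{"api": "move_arm", "payload": {"targets": [-0.3,-1.5,0,0,0,0,0.2,-0.5,-2.8,0,0,0,0,0.2,-0.5,-2.8,0,0,0,0,0.2,-0.5,-2.8,0,0,0,0,0.2]}}

```text
time: 16.2
eef_pos: [538.0, -128.0, 179.5]
ee_rot: [180.0, 0.0, 180.0]
contact_force: [-0.5, 0.3, 0.3]
gripper_width: 52.2
grasp_force: 0.0
```

Run:
```python
from h import *
import pickle
o=r.get_obs();T=o['eef_pos'];print(T,o['q'].round(1),o['gripper_width'],o['contact_force'])
f=frame('wrist');P=cloud(f);pickle.dump(f,open('w7.pkl','wb'))
for n,p in((('wrist',P),('scene',cloud(frame('scene'))),('side',cloud(frame('side'))))):
    print(n)
    try:
        print(' disc top',circ(p,105,114.5,(501,105,22)));print(' stem',circ(p,115.5,125,(501,105,12)))
    except Exception as e: print(e)
print('nozzle top',circ(P,50,70,(538,-140,30)));print('foot',circ(P,12,20,(538,-140,30)))
side(P,539,-140,30,[10,16,22,28,34,40,46,52,58,61])
```

```text
[ 538.0247444  -128.00157692  179.50276868] [-32.8  10.2  47.2 101.1  -7.9  72.1 106.3] 52.19189248814006 [-0.54729476  0.34222091  0.3255947 ]
wrist
 disc top (143, np.float64(504.6), np.float64(87.7), np.float64(107.8), array([504.2,  89.7, 108.2]), array([24.7,  8.7,  6.3]))
zero-size array to reduction operation minimum which has no identity
scene
 disc top (65, np.float64(497.3), np.float64(103.7), np.float64(109.0), array([499.1, 104.4, 109.2]), array([39.3, 38.5,  8.3]))
 stem (6, np.float64(496.6), np.float64(103.3), np.float64(118.5), array([497.3, 103.5, 118.1]), array([8. , 9.4, 5. ]))
side
 disc top (68, np.float64(500.1), np.float64(98.8), np.float64(109.7), array([500.2, 103.8, 109.7]), array([36.2, 41.3,  9. ]))
 stem (10, np.float64(501.7), np.float64(101.2), np.float64(118.6), array([502.1, 102.5, 119.8]), array([10.6,  8.5,  7.3]))
nozzle top (383, np.float64(539.0), np.float64(-138.9), np.float64(57.1), array([ 540.5, -139.3,   56.9]), array([21.9, 20.6, 13.6]))
foot (494, np.float64(535.0), np.float64(-138.1), np.float64(16.0), array([ 539.6, -139. ,   15.5]), array([36.5, 37.3,  6.3]))
10 12 x 521.6 536.2 y -148.7 -120.3
16 418 x 522.0 557.5 y -157.5 -120.4
22 12 x 529.6 536.2 y -144.0 -129.1
28 11 x 529.5 536.3 y -145.9 -129.1
40 9 x 529.5 534.5 y -148.2 -132.1
46 13 x 529.6 536.6 y -144.8 -129.0
52 55 x 529.5 551.4 y -149.6 -129.0
58 131 x 531.9 548.3 y -147.4 -130.9
61 49 x 535.5 544.6 y -144.2 -134.7h.py:32: RuntimeWarning: Mean of empty slice.
  return (len(q),)+tuple(np.round(q.mean(0),1))+(np.round((q.min(0)+q.max(0))/2,1),np.round(q.max(0)-q.min(0),1))
  ret = um.true_divide(
```

Disc is flat on the face (top ≈110, stem ≈120 through it). The nozzle is at (540.3,-139.2).

{"api": "move_arm", "payload": {"targets": [-0.08,-0.37,1.5,0,0,0,0.2,-0.08,-0.37,3,0,0,0,0.2,-0.08,-0.37,4.6,0,0,0,0.2,-0.08,-0.37,5.6,0,0,0,0.2,-0.08,-0.37,5.6,0,0,0,0.2]}}

```text
time: 16.98
eef_pos: [538.7, -138.5, 9.3]
ee_rot: [180.0, -0.2, -180.0]
contact_force: [-0.4, -0.2, 0.8]
gripper_width: 52.0
grasp_force: 0.0
```

{"api": "move_arm", "payload": {"targets": [0,0,0,0,0,0,0.2,0,0,0,0,0,0,-1,0,0,0,0,0,0,-1,0,0,0,0,0,0,-1,0,0,0,0,0,0,-1]}}

```text
time: 17.6
eef_pos: [540.4, -139.6, 11.2]
ee_rot: [180.0, 0.0, 180.0]
contact_force: [-0.2, 1.7, 2.1]
gripper_width: 21.2
grasp_force: 30.0
```

{"api": "move_arm", "payload": {"targets": [0,0,-1.5,0,0,0,-1,0,0,-3,0,0,0,-1,0.2,1,-4.6,0,0,0,-1,0.5,2.8,-4.6,0,0,0,-1,0.8,4.6,-4.6,0,0,0,-1]}}

```text
time: 18.23
eef_pos: [516.0, -0.4, 149.4]
ee_rot: [180.0, 0.0, 179.9]
contact_force: [0.8, 0.7, -3.2]
gripper_width: 21.2
grasp_force: 30.0
```

{"api": "move_arm", "payload": {"targets": [0.2,1.6,0,0,0,0,-1,0.5,3.2,0,0,0,0,-1,0.5,3.54,0,0,0,0,-1,0.5,3.54,0,0,0,0,-1,0.5,3.54,0,0,0,0,-1]}}

```text
time: 18.85
eef_pos: [501.7, 102.7, 148.9]
ee_rot: [-180.0, -0.0, 179.8]
contact_force: [-0.3, -0.6, -1.6]
gripper_width: 21.2
grasp_force: 30.0
```

Run:
```python
from h import *
import pickle
o=r.get_obs();T=o['eef_pos'];print(T,o['ee_rot'],o['gripper_width'],o['contact_force'])
f=frame('wrist');P=cloud(f);pickle.dump(f,open('w8.pkl','wb'))
side(P,T[0],T[1],26,range(int(T[2])-10,int(T[2])+20,3))
print('disc');side(P,501,105,22,[104,107,110,118])
print('disc top',circ(P,108,112,(501,105,22)))
```

```text
[501.6859068  102.68957619 148.87072688] [-1.79961687e+02 -9.05661219e-03  1.79823904e+02] 21.186686454211042 [-0.33624695 -0.61252993 -1.59799699]
141 42 x 482.2 497.7 y 86.2 121.9
144 55 x 482.2 491.5 y 87.1 119.7
147 69 x 482.2 498.5 y 84.0 119.0
150 83 x 482.2 493.2 y 85.8 119.7
153 848 x 482.1 502.9 y 84.6 121.6
156 291 x 484.2 501.3 y 86.0 119.0
159 49 x 490.5 499.2 y 92.6 113.6
162 65 x 490.3 500.3 y 92.1 113.9
165 62 x 490.4 500.0 y 93.4 113.8
disc
104 29 x 481.9 496.1 y 87.4 122.9
107 44 x 482.1 502.6 y 86.9 125.0
110 535 x 482.1 505.0 y 87.7 124.9
disc top (553, np.float64(489.3), np.float64(108.7), np.float64(110.2), array([493.5, 106.4, 110. ]), array([22.9, 37.4,  4. ]))
```

{"api": "move_arm", "payload": {"targets": [0,0.06,0.4,0,0,0,-1,0,0.06,0.5,0,0,0,-1,0,0.06,0.5,0,0,0,-1,0,0.06,0.5,0,0,0,-1,0,0.06,0.5,0,0,0,-1]}}

```text
time: 19.52
eef_pos: [501.6, 106.3, 134.2]
ee_rot: [180.0, 0.0, 180.0]
contact_force: [-0.2, -0.6, -2.0]
gripper_width: 20.7
grasp_force: 30.0
```

Run:
```python
from h import *
o=r.get_obs();T=o['eef_pos'];print(T,o['gripper_width'],o['contact_force'])
f=frame('wrist');P=cloud(f)
side(P,T[0],T[1],26,range(int(T[2])-10,int(T[2])+20,4))
print('disc');side(P,501,105,22,[104,107,110])
```

```text
[501.62946934 106.32497828 134.17010717] 20.707442990047475 [-0.18340211 -0.57227133 -1.98885791]
128 60 x 482.0 497.5 y 89.8 125.5
132 62 x 482.0 498.8 y 87.5 123.1
136 119 x 482.1 498.1 y 88.1 124.6
140 840 x 482.7 502.7 y 89.4 124.5
144 57 x 490.3 498.8 y 96.8 117.1
148 52 x 490.3 500.0 y 95.8 117.5
152 62 x 490.4 498.9 y 96.1 116.2
disc
104 44 x 482.0 491.1 y 89.2 122.1
107 45 x 482.0 492.3 y 88.8 122.5
110 327 x 482.1 501.1 y 86.9 123.7
```

{"api": "move_arm", "payload": {"targets": [0,-0.035,0.1,0,0,0,-1,0,-0.035,0.2,0,0,0,-1,0,-0.035,0.3,0,0,0,-1,0,-0.035,0.42,0,0,0,-1,0,-0.035,0.42,0,0,0,-1]}}

```text
time: 20.2
eef_pos: [501.2, 105.2, 121.0]
ee_rot: [-180.0, -0.0, 180.0]
contact_force: [-0.8, -0.2, -3.5]
gripper_width: 21.4
grasp_force: 30.0
```

{"api": "move_arm", "payload": {"targets": [0,0,0.05,0,0,0,-1,0,0,0.05,0,0,0,-1,0,0,0.05,0,0,0,0,0,0,0.05,0,0,0,0,0,0,0.05,0,0,0,0.1]}}

```text
time: 20.82
eef_pos: [501.7, 105.3, 120.1]
ee_rot: [180.0, 0.0, 180.0]
contact_force: [-0.0, 0.3, 0.5]
gripper_width: 42.3
grasp_force: 0.0
```

{"api": "move_arm", "payload": {"targets": [0,0,-1,0,0,0,0.1,0,0,-2.5,0,0,0,0.1,0,-1,-3.2,0,0,0,0.3,-0.3,-3,-3.2,0,0,0,0.5,-0.6,-5,-3.2,0,0,0,0.5]}}

```text
time: 21.45
eef_pos: [519.7, -46.0, 216.6]
ee_rot: [180.0, 0.1, -179.9]
contact_force: [0.9, -0.6, -0.4]
gripper_width: 63.2
grasp_force: 0.0
```

{"api": "move_arm", "payload": {"targets": [-0.3,-2,0.5,0,0,0,0.5,-0.6,-4,0.8,0,0,0,0.5,-0.7,-6,1,0,0,0,0.5,-0.7,-7.3,1,0,0,0,0.5,-0.7,-7.3,1,0,0,0,0.5]}}

```text
time: 22.08
eef_pos: [538.8, -267.9, 185.9]
ee_rot: [-179.9, -0.0, 179.6]
contact_force: [-0.2, 1.0, 0.1]
gripper_width: 64.8
grasp_force: 0.0
```

Run:
```python
from h import *
import pickle
o=r.get_obs();T=o['eef_pos'];print(T,o['q'].round(1),o['gripper_width'],o['contact_force'])
f=frame('wrist');P=cloud(f);pickle.dump(f,open('w9.pkl','wb'))
for n in('scene','side'):
    g=frame(n);p=cloud(g);print(n,circ(p,121.5,127.5,(501,105,24)),circ(p,160,180,(501,105,15)))
    if n=='side':save(g,'d9.png',(250,155,350,230),7)
print('collar',circ(P,66,80,(540,-272,30)));side(P,540,-272,40,[30,40,46,48,52,56,60,64,68,70,72])
```

```text
[ 538.78431137 -267.92275602  185.88068533] [-21.1  19.5  54.5  94.1 -16.2  74.8 125.7] 64.8129171891976 [-0.21800098  0.9524944   0.11128042]
scene (32, np.float64(492.0), np.float64(100.3), np.float64(124.2), array([495.4, 103.2, 124.5]), array([33.5, 33.5,  5.5])) (23, np.float64(495.7), np.float64(103.5), np.float64(164.1), array([496.7, 105.1, 167.2]), array([17.6, 19.6, 14.2]))
side (51, np.float64(499.5), np.float64(95.6), np.float64(124.6), array([500.7, 100.5, 124.5]), array([34.3, 32.1,  5.6])) (31, np.float64(500.3), np.float64(99.9), np.float64(164.5), array([501.1, 100.5, 166.2]), array([20.7, 15.4, 12.1]))
collar (954, np.float64(541.5), np.float64(-265.6), np.float64(71.7), array([ 541.9, -265.9,   70.3]), array([44. , 42.6,  8.6]))
30 15 x 509.1 529.9 y -296.8 -242.1
40 22 x 508.7 530.0 y -296.9 -242.8
46 199 x 509.1 575.5 y -297.7 -233.7
48 1014 x 508.9 575.5 y -297.4 -233.7
52 130 x 518.4 557.0 y -291.7 -242.2
56 49 x 520.5 557.3 y -285.0 -245.7
60 38 x 520.9 557.2 y -282.7 -250.7
64 45 x 520.4 557.0 y -283.4 -248.1
68 55 x 520.5 556.9 y -285.6 -244.6
70 272 x 520.2 563.9 y -287.3 -244.6
72 809 x 519.9 563.9 y -287.2 -244.6
```

View pics/d9.png

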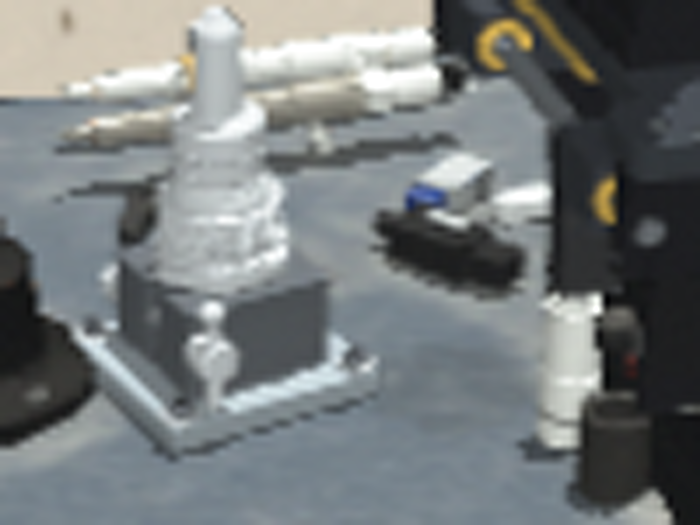

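The picture shows the nozzle straight on the disc and holder, with its tip at (217,15) of the crop. Next is the nut, at (541.9,-265.9) with its top at 72.

{"api": "move_arm", "payload": {"targets": [-0.1,0.07,1.5,0,0,0,0.5,-0.1,0.07,3,0,0,0,0.5,-0.1,0.07,4,0,0,0,0.5,-0.1,0.07,4,0,0,0,0.5,-0.1,0.07,4,0,0,0,0.5]}}

```text
time: 22.85
eef_pos: [544.3, -261.2, 67.4]
ee_rot: [-180.0, 0.1, -180.0]
contact_force: [0.1, -0.0, 0.9]
gripper_width: 65.5
grasp_force: 0.0
```

Run:
```python
from h import *
o=r.get_obs();T=o['eef_pos'];print(T,o['ee_rot'],o['gripper_width'],o['contact_force'])
f=frame('wrist');P=cloud(f);print('collar',circ(P,66,80,(541.5,-266,25)));side(P,T[0],T[1],50,[56,60,64,68,70,72,90,96,102])
```

```text
[ 544.25395799 -261.20436372   67.35300452] [-1.79984547e+02  9.18384117e-02 -1.79970920e+02] 65.52763703934916 [ 1.21747090e-01 -7.23637459e-04  8.83841171e-01]
collar (2115, np.float64(537.8), np.float64(-265.6), np.float64(71.5), array([ 538.7, -265.6,   70.2]), array([37.6, 43.2,  8.3]))
56 146 x 519.9 557.4 y -284.2 -244.9
60 149 x 519.9 557.2 y -284.5 -244.4
64 180 x 519.9 557.2 y -284.6 -245.4
68 180 x 519.9 557.5 y -284.9 -244.7
70 624 x 519.9 557.5 y -287.2 -244.0
72 1755 x 519.9 557.0 y -287.2 -244.1
90 31 x 533.8 547.1 y -301.6 -220.4
96 126 x 533.7 546.3 y -302.5 -219.3
102 131 x 533.6 543.7 y -302.2 -219.4
```

{"api": "move_arm", "payload": {"targets": [0.08,-0.15,0,0,0,0,0.5,0.08,-0.15,0.6,0,0,0,0.5,0.08,-0.15,1.2,0,0,0,0.5,0.08,-0.15,1.2,0,0,0,0.5,0.08,-0.15,1.2,0,0,0,0.5]}}

```text
time: 23.52
eef_pos: [540.6, -266.3, 29.7]
ee_rot: [-180.0, -0.0, 179.9]
contact_force: [0.6, 0.3, -0.1]
gripper_width: 65.0
grasp_force: 0.0
```

{"api": "move_arm", "payload": {"targets": [0,0,0,0,0,0,-1,0,0,0,0,0,0,-1,0,0,0,0,0,0,-1,0,0,0,0,0,0,-1,0,0,0,0,0,0,-1]}}

```text
time: 24.15
eef_pos: [541.0, -266.1, 30.1]
ee_rot: [180.0, 0.0, 180.0]
contact_force: [-1.1, 1.4, 3.6]
gripper_width: 43.0
grasp_force: 30.0
```

{"api": "move_arm", "payload": {"targets": [0,0,-0.8,0,0,0,-1,0,0,-2.2,0,0,0,-1,0,0,-3.8,0,0,0,-1,0,0,-5.2,0,0,0,-1,0,0,-6.2,0,0,0,-1]}}

```text
time: 24.78
eef_pos: [540.5, -266.2, 217.1]
ee_rot: [180.0, 0.0, 179.9]
contact_force: [0.1, 0.2, -6.3]
gripper_width: 42.9
grasp_force: 30.0
```

{"api": "move_arm", "payload": {"targets": [0.1,0.8,0,0,0,0,-1,0.3,2.2,0,0,0,0,-1,0.4,3.7,0,0,0,0,-1,0.6,5.2,0,0,0,0,-1,0.7,6.6,0,0,0,0,-1]}}

```text
time: 25.4
eef_pos: [518.8, -66.6, 215.1]
ee_rot: [180.0, -0.1, 180.0]
contact_force: [1.4, 1.0, -3.4]
gripper_width: 43.0
grasp_force: 30.0
```

{"api": "move_arm", "payload": {"targets": [0.1,1.3,0,0,0,0,-1,0.3,2.7,0,0,0,0,-1,0.5,4,0,0,0,0,-1,0.6,5,0,0,0,0,-1,0.65,5.65,0,0,0,0,-1]}}

```text
time: 26.02
eef_pos: [499.7, 102.6, 215.2]
ee_rot: [-180.0, -0.1, -180.0]
contact_force: [1.2, 0.9, -5.2]
gripper_width: 42.6
grasp_force: 30.0
```

{"api": "move_arm", "payload": {"targets": [0,0,0,0,0,0,-1,0,0,0,0,0,0,-1]}}

```text
time: 26.28
eef_pos: [500.7, 99.9, 215.7]
ee_rot: [-180.0, -0.0, 179.9]
contact_force: [1.1, -0.6, -4.6]
gripper_width: 42.9
grasp_force: 30.0
```

Run:
```python
from h import *
import pickle
o=r.get_obs();T=o['eef_pos'];print(T,o['ee_rot'],o['gripper_width'],o['contact_force'])
f=frame('wrist');P=cloud(f);pickle.dump(f,open('w10.pkl','wb'));save(f,'w10.png')
side(P,T[0],T[1],40,range(int(T[2])-30,int(T[2])+30,4))
print('below');side(P,501,105,22,[104,107,110,118,124,140,150,160,166,169])
```

```text
[500.6696801   99.88530586 215.66396699] [-1.79950929e+02 -1.92306727e-02  1.79866756e+02] 42.87883462869534 [ 1.12797637 -0.59675281 -4.59980823]
189 63 x 468.4 526.6 y 69.8 125.7
193 106 x 468.1 525.2 y 68.8 124.5
197 108 x 468.1 523.5 y 68.3 125.5
201 75 x 468.2 521.5 y 68.3 124.5
205 82 x 467.9 520.0 y 70.2 126.0
209 85 x 468.1 489.5 y 68.7 124.7
213 89 x 468.0 489.4 y 68.8 124.1
217 89 x 468.0 490.0 y 68.2 125.6
221 88 x 468.1 490.0 y 68.3 125.4
225 120 x 467.9 489.8 y 68.4 126.2
229 97 x 468.3 506.7 y 68.7 124.9
233 1683 x 468.0 507.6 y 67.8 128.8
237 498 x 471.9 505.8 y 71.0 129.5
241 206 x 479.4 503.2 y 70.1 130.8
below
104 13 x 482.4 490.9 y 101.6 121.9
107 11 x 482.1 489.5 y 99.8 120.8
110 15 x 482.5 487.2 y 101.6 118.8
124 26 x 482.1 486.5 y 105.0 117.1
```

{"api": "move_arm", "payload": {"targets": [0,0.15,0,0,0,0,-1,0,0.15,0,0,0,0,-1,0,0.15,0.2,0,0,0,-1,0,0.15,0.2,0,0,0,-1,0,0.15,0.2,0,0,0,-1]}}

```text
time: 26.95
eef_pos: [500.5, 105.7, 209.8]
ee_rot: [-180.0, -0.0, 180.0]
contact_force: [-0.3, -0.2, -5.1]
gripper_width: 42.8
grasp_force: 30.0
```

Run:
```python
from h import *
o=r.get_obs();T=o['eef_pos'];print(T,o['ee_rot'],o['gripper_width'],o['contact_force'])
f=frame('wrist');P=cloud(f)
side(P,T[0],T[1],40,range(int(T[2])-24,int(T[2])+36,8))
print('below');side(P,501,105,26,[104,107,110,118,124])
```

```text
[500.5251908  105.7436761  209.80749855] [-1.79989994e+02 -1.06740464e-02  1.79951318e+02] 42.808383862460104 [-0.275638   -0.17676851 -5.12538939]
185 113 x 468.0 526.0 y 75.2 131.4
193 90 x 467.9 522.7 y 74.2 130.6
201 80 x 468.0 489.5 y 74.4 130.2
209 76 x 467.9 489.0 y 75.1 131.4
217 94 x 467.9 489.7 y 74.2 130.4
225 155 x 467.8 507.4 y 74.4 134.1
233 218 x 478.2 504.4 y 77.1 135.4
241 221 x 479.1 496.8 y 75.9 136.5
below
104 13 x 482.2 485.9 y 103.0 117.4
110 10 x 482.2 485.9 y 105.7 117.2
```

{"api": "move_arm", "payload": {"targets": [0,-0.015,0.35,0,0,0,-1,0,-0.015,0.7,0,0,0,-1,0,-0.015,1.05,0,0,0,-1,0,-0.015,1.4,0,0,0,-1,0,-0.015,1.75,0,0,0,-1]}}

```text
time: 27.62
eef_pos: [500.5, 105.4, 156.6]
ee_rot: [-180.0, -0.0, 180.0]
contact_force: [0.3, 0.9, -5.6]
gripper_width: 42.6
grasp_force: 30.0
```

{"api": "move_arm", "payload": {"targets": [0,0,0,0,0,0,-1,0,0,0.2,0,0,0,-1,0,0,0.4,0,0,0,-1,0,0,0.4,0,0,0,-1]}}

```text
time: 28.12
eef_pos: [500.3, 105.3, 144.9]
ee_rot: [-180.0, -0.0, 180.0]
contact_force: [-0.1, 0.0, -4.5]
gripper_width: 43.0
grasp_force: 30.0
```

{"api": "move_arm", "payload": {"targets": [0,0,0.2,0,0,0,-1,0,0,0.4,0,0,0,-1,0,0,0.55,0,0,0,-1,0,0,0.7,0,0,0,-1,0,0,0.7,0,0,0,-1]}}

```text
time: 28.75
eef_pos: [500.3, 105.3, 124.0]
ee_rot: [-180.0, -0.0, 180.0]
contact_force: [-0.5, 0.1, -4.6]
gripper_width: 43.0
grasp_force: 30.0
```

{"api": "move_arm", "payload": {"targets": [0,0,0.06,0,0,0,-1,0,0,0.12,0,0,0,-1,0,0,0.18,0,0,0,-1,0,0,0.22,0,0,0,-1,0,0,0.22,0,0,0,-1]}}

```text
time: 29.38
eef_pos: [500.5, 105.4, 117.7]
ee_rot: [-180.0, -0.0, 180.0]
contact_force: [0.2, -0.4, -4.4]
gripper_width: 43.1
grasp_force: 30.0
```

{"api": "move_arm", "payload": {"targets": [0,0,0.03,0,0,0,-1,0,0,0.05,0,0,0,-1,0,0,0.05,0,0,0,-1]}}

```text
time: 29.75
eef_pos: [500.5, 105.4, 116.2]
ee_rot: [-180.0, -0.0, 180.0]
contact_force: [0.1, -0.2, -4.8]
gripper_width: 43.1
grasp_force: 30.0
```

Still carrying the full weight, so the gap is under 1 mm. I'll ease down a little more until it takes load, then release.

{"api": "move_arm", "payload": {"targets": [0,0,0.03,0,0,0,-1,0,0,0.03,0,0,0,-1]}}

```text
time: 30.0
eef_pos: [500.9, 105.4, 116.0]
ee_rot: [180.0, 0.0, 180.0]
contact_force: [-3.7, -1.9, 5.6]
gripper_width: 43.2
grasp_force: 30.0
```

{"api": "move_arm", "payload": {"targets": [0,0,0,0,0,0,0.3,0,0,0,0,0,0,0.3,0,0,0,0,0,0,0.4,0,0,0,0,0,0,0.4]}}

```text
time: 30.5
eef_pos: [500.6, 105.4, 115.4]
ee_rot: [-180.0, 0.0, 180.0]
contact_force: [-0.0, 0.2, 0.4]
gripper_width: 60.0
grasp_force: 0.0
```

{"api": "move_arm", "payload": {"targets": [0,0,-1,0,0,0,0.4,0,0,-2.5,0,0,0,0.4,0,0,-3.3,0,0,0,0.4,0.5,-1.5,-3.3,0,0,0,0.4,1,-3,-3.3,0,0,0,0.4]}}

```text
time: 31.12
eef_pos: [470.4, 14.4, 214.6]
ee_rot: [-180.0, 0.0, -180.0]
contact_force: [1.0, -0.7, -0.0]
gripper_width: 60.9
grasp_force: 0.0
```

Run:
```python
from h import *
o=r.get_obs();T=o['eef_pos'];print(T,o['contact_force'])
for n in('scene','side'):
    g=frame(n);p=cloud(g);print(n,'collar top',circ(p,150,162,(501,105,26)),'tip',circ(p,163,180,(501,105,15)),'hex top',circ(p,130,137,(501,105,36)))
    q=p.reshape(-1,3);q=q[(np.hypot(q[:,0]-501,q[:,1]-105)<23)&(q[:,2]>154)&(q[:,2]<162)]
    A=np.c_[q[:,:2]-[501,105],np.ones(len(q))];print('plane',np.linalg.lstsq(A,q[:,2],rcond=None)[0],len(q))
    if n=='side':save(g,'d11.png',(250,145,350,220),7)
f=frame('wrist');P=cloud(f);print('wrist hex/collar');side(P,501,105,40,[90,110,130,134,150,157,158,165])
```

```text
[470.3689868   14.42046791 214.58186257] [ 0.95403472 -0.70396075 -0.0284559 ]
scene collar top (86, np.float64(494.7), np.float64(101.3), np.float64(155.5), array([497. , 103.1, 156. ]), array([42.7, 47.3, 11.9])) tip (17, np.float64(496.3), np.float64(101.8), np.float64(166.3), array([495.2, 101.6, 167.3]), array([16.9, 19.2,  7.9])) hex top (73, np.float64(490.6), np.float64(95.5), np.float64(133.2), array([497.3, 102.3, 133.3]), array([62.5, 58.2,  6.2]))
plane [-4.47059323e-02  8.43659029e-04  1.57298207e+02] 49
side collar top (86, np.float64(499.3), np.float64(95.1), np.float64(156.1), array([501.5, 100.3, 155.6]), array([42.8, 38. , 11.2])) tip (21, np.float64(500.0), np.float64(100.4), np.float64(166.3), array([499.7, 100.5, 167.6]), array([19.7, 16. ,  9.1])) hex top (97, np.float64(497.2), np.float64(88.8), np.float64(134.1), array([499.9,  98.8, 133.5]), array([62.9, 56.6,  6.8]))
plane [8.99220474e-03 2.28100569e-02 1.57820869e+02] 60
wrist hex/collar
90 37 x 468.7 512.4 y 73.4 129.2
110 64 x 468.5 501.3 y 73.2 129.7
130 74 x 468.0 516.6 y 72.8 129.4
134 816 x 468.3 516.7 y 73.2 134.0
150 120 x 479.5 507.9 y 83.6 116.7
157 459 x 479.6 509.6 y 83.7 120.4
158 526 x 480.1 509.6 y 83.8 120.0
165 97 x 491.7 506.6 y 95.4 104.0
```

View pics/d11.png

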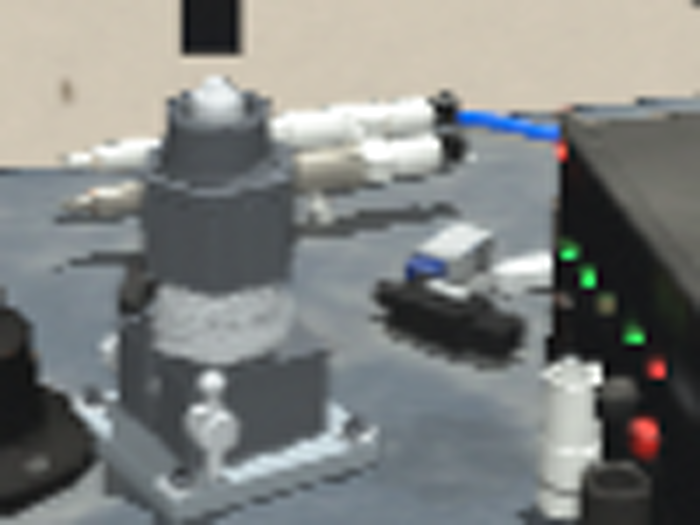

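The nut sits level (collar top ≈158, hex top ≈134), with the nozzle tip standing out through it at (215,90) in the crop. I'll hand in.

```bash
python3 -c "
from rig import r
print(r.close_job())"
```

```text
the job is handed in; nothing more can be done
None
```

The spindle, disc, nozzle and retaining nut are stacked in that order and let go. By depth measurement the nut sits level at its home height on the thread ledge. The job was handed in at about 31 s, and no verdict came back.

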